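Clamp the two-part plaster mould shut with a spring clamp

TASK

Squeeze the orange handles of the spring clamp, lift it off its wooden rest and lower it with its jaws held open astride the middle of the two upright ribs on the plaster mould. Press it down lightly but definitely (about as hard as half a kilogram weighs) until its rubber stop bears on the ribs, and only then let the jaws close, keeping that light press on so that it does not ride up, and let go; in the end the clamp must stand there square and upright, fully down, and hold the mould halves shut. The plaster chips easily, so never push hard on it, and leave the other things where they are.

Things in the scene. Friction and masses are not known exactly. Their poses are not given: they have to be found in the camera images.
- clamp_handles (a point): Spring clamp (like a big clothes peg, 120 g): point midway between its two orange handle pads, half-way up. z up, x along the hinge, y from pad to pad. Each pad is 26 mm wide along x and reaches 17 mm above and below this point. Over the pads it is 52 mm wide here and 56 mm at their tops at the start; squeezed along y to the built-in stop, 38 mm, the pad faces then upright.
- clamp_stop (a point): Centre of the underside of the clamp's black rubber stop (26 x 22 mm), in the throat between the jaws, 55 mm straight below clamp_handles; same axes. The hinge is 14 mm above it; the orange jaw pads (22 mm wide along x) reach from 15 to 31 mm below it.
- stop_pad: The rubber stop itself, rigidly part of the clamp; origin and axes as clamp_stop.
- clamp: The whole clamp; origin and axes as clamp_stop. Squeezing the handle pads opens the jaws below; holding it open takes 9 to 11 N a pad, more only bears on its stop. At first it sits upright on a fixed wooden rest, its jaws gripping an upright tongue 16 mm thick, its rubber stop on the tongue's top edge, 62 mm above the table. Lift it straight up by 45 mm to clear.
- clamp_jaw (a joint): Opening angle of each of the clamp's two jaws (they move together), rad. 0: the jaw pads are parallel and 16 mm apart, as they grip the tongue or the closed ribs; it grows as the handles are squeezed, to 0.17 at the stop (pads about 28 mm apart). Sprung shut.
- ribs_top (a point): Top of the two upright plaster ribs of the mould, 83 mm above the table, at the middle of their length, on the seam face of the fixed half. x along the ribs (60 mm long), y across, z up. Each rib is 8 mm thick and stands 37 mm above the mould's blocks. Fixed rib: y -8 to 0 mm; sliding rib: y gap to gap + 8 mm (open pair 21 mm thick, centred on y +2.5 mm; shut 16 mm, on 0).
- mould: Two-part white plaster mould on a plywood board (100 x 125 x 12 mm) fixed to the table; origin on the table below ribs_top, same axes. The clamp may sit on it either way round.
- mould_gap (a joint): Gap between the mould's halves, m: 0 is shut. A spring of about 3 N holds the sliding half open at 0.005 until the clamp closes it.
- slip_cup: Bystander: a small beige cup of slip, 69 x 69 x 52 mm, standing on the table; origin at the centre of its underside. Leave it alone.
- blue_tub: Bystander: a white tub with a blue lid, 49 x 49 x 62 mm, standing on the table; origin at the centre of its underside. Leave it alone.
- amber_jar: Bystander: a glaze jar with an amber-brown lid, 51 x 51 x 60 mm, standing on the table; origin at the centre of its underside. Leave it alone.
- kidney_rib: Bystander: a flat wooden kidney-shaped rib, 60 x 110 x 9 mm, standing on the table; origin at the centre of its underside. Leave it alone.

How it is judged (in metres and radians):
On the way, in this order (a step that is already met when the one before it is completed fails the run):
1. the clamp is taken off its rest (moved more than 60 mm) (distance of clamp_stop from where it was at the start of the episode above 0.06 m), for 0.1 s.
2. with the jaws still squeezed open (more than 0.06 rad) astride the ribs, the rubber stop is pressed on top of the ribs with more than 2.5 N for 0.3 s (contact force between stop_pad and mould above 2.5 N and value of joint clamp_jaw above 0.06 rad and horizontal distance between clamp_stop and ribs_top below 0.02 m and angle between clamp_stop's own z axis and vertical below 0.15 rad), for 0.3 s.
At the end, for the whole second after the job is handed in: The mould is shut (gap under 1 mm), held by the released clamp: jaws closed on the ribs (joint within 0.03 rad of 0), rubber stop within 2 mm of the ribs' top and within 12 mm of their middle, clamp upright within 0.12 rad, square to the ribs within 0.15 rad, at rest (value of joint mould_gap below 0.001 m and value of joint clamp_jaw between -0.03 and 0.03 rad and z of clamp_stop in the frame of ribs_top between -0.003 and 0.002 m and horizontal distance between clamp_stop and ribs_top below 0.012 m and angle between clamp_stop's own z axis and vertical below 0.12 rad and angle between the x axis of clamp_stop and the x axis of ribs_top, either way round below 0.15 rad and linear speed of clamp below 0.01 m/s); the robot touches nothing.
It fails at once if the rubber stop is pushed on the mould with more than 18 N (contact force between stop_pad and mould above 18 N).
It fails at once if the clamp as a whole loads the mould with more than 45 N (jaws rammed onto it) (contact force between clamp and mould above 45 N).
It fails at once if the robot itself pushes on the mould with more than 3 N (contact force between any of the fingers, the arm and mould above 3 N).
It fails at once if a bystander (cup, tub, jar or wooden rib) is moved more than 20 mm (distance of any of slip_cup, blue_tub, amber_jar, kidney_rib from where it was at the start of the episode above 0.02 m).
It also fails if it takes over 54 s, if anything falls off the work surface, if the arm or the gripper's body presses on something with over 40 N, if the wrist force passes 120 N, or if a joint passes its speed limit or range.

ROBOT

A 6-joint arm with a two-finger parallel gripper is mounted at the origin on a cart in front of the work surface, level with it; the furniture and walls round the work are solid. World frame = base frame: x ahead of the robot, y to its left, z up, the work surface at z = 0. Lengths are in mm, angles in degrees, forces in N, time in s.
With the tool pointing down it reaches from about 350 to 850 mm from the base axis. Payload 8.1 kg.
Tool frame: the origin (TCP) lies midway between the tips of the shut fingers; the grasp point (between the pads) lies 19 mm behind it; z points along the fingers, y is the line along which they close (so a half turn about z gives the same grasp; the last joint's range is limited). The gripper opens to 85 mm and grips with 20 to 120 N. Pads are 22 mm wide; open, the fingers measure 114 mm over their backs; the gripper's body (76 mm by 85 mm) begins 54 mm behind the grasp point. The pads swing forward as they close: fully open they stand 13 mm farther back than shut.
Start: joints at [71.368, 7.471, 85.268, -0, 87.261, -4.893], TCP at [142.483, 582.841, 202.592] pointing down, gripper open.
Joint ranges: [-169.43, 169.43], [-51.17, 129.36], [1.28, 143.12], [-76.62, 256.62], [0, 156.53], [-152.29, 152.29]. Speed limits (degrees/s): [136.94, 136.94, 159.86, 180, 180, 180].

INTERFACE

Orientations are given as [roll, pitch, yaw] about the fixed x, y, z axes, in that order (R = Rz(yaw) Ry(pitch) Rx(roll)).
In Python, from bench import r gives the robot as it stands. The module is installed in compiled form; this text tells all that it offers.
- The arm moves only by the tool jog_arm, never from a script. Its argument "rows" is a list of rows, each a list of 2 entries, a list of its own where there are three numbers: the shift along the tool's x, y, z in mm, then the turn, a rotation vector about the tool's x, y, z in rad. A call has 1 to 10 rows; each row is the pose to reach, as a shift and turn from the pose commanded when the call began, along the tool's axes at that moment; what a row does not reach only later rows make up. A row lasts 1/10 s, in which the tool goes at most 50 mm and 8.59 degrees, less where a joint would pass 70% of its speed; a pose out of reach is approached as far as the arm can. A call with a gripper value outside its range is refused whole. "grip" is the finger opening in mm, from 0 to 85.4, set as the call begins (left out, the last holds). The fingers move at their own pace and stop on an object; "force" is the grip in N (left out, the last holds). Time passes only in rows, so rows that repeat a pose let the fingers close. It gives the time, the measured TCP pose, the force, the opening and the grip force at its end, in the units of the state.
- r.sense(): the state, without advancing time (a new reading comes with each control period).
- r.snapshot(name): name is "scene" or "side" or "wrist"; returns (picture, depth): 420x560x3 uint8, blue, green, red; 420x560 float32, mm along the optical axis (not along the pixel's ray), 0 where there is no reading.
- r.camera_params(name): a dict with "fx", "fy", "cx", "cy" (pixels), "pose" (4x4, takes a point from camera to world coordinates); the wrist camera has in their place "tool_from_camera" (4x4, takes a point from camera to tool coordinates, whose origin is the TCP and whose axes are the flange's). Camera axes: x right, y down, z forward; pixel columns grow to the right and rows downward; lengths in mm; the calibration is good to about 2 mm. A picture is of the moment at which its call begins: read the wrist's pose just before it. camera_params takes no time and is no camera call.
- r.hand_in(): hands the job in; it is judged then, once.
The state is a dict: "time": time; "joint_pos": joint angles; "qd": joint speeds; "joint_efforts": joint torques, N m; "tool_pos": TCP position; "tcp_rot": TCP orientation; "ft_force": force on the tool from outside, world axes, zero at the start; "wrist_torque": the same for the moment, N m; "finger_gap": finger opening in mm; "grip_force": force on a finger pad.
Only numpy, scipy, OpenCV 4.12 (cv2) and the standard library are available. Lean on these libraries where they do the work, as an engineer would, in place of code of your own. Each camera call takes 0.05 s, during which the arm holds its last target. There are 200 camera calls.

## Working session

There is one attempt and no reset: what is moved stays moved. The work goes in short steps, Python scripts to look and compute and a tool call to move; the robot and the scene stay as the last step left them, time stands still between calls to the robot, and variables do not carry over. Pictures are saved under pics/ and viewed, at most 10 in all, crops included, and the job is handed in when it is done.

Besides the shell and the picture viewer there is one more tool, called after ">>>" as name([rows], argument=value, ...), one row to a line, values as JSON. jog_arm: Moves the arm, as the interface text tells. Its arguments: {"type":"object","properties":{"rows":{"type":"array"},"grip":{"type":"number"},"force":{"type":"number"}},"required":["rows"]}

```bash
mkdir -p pics
cat > h.py <<'E'
import numpy as np, cv2
from bench import r
def cloud(name):
    s=r.sense(); p,d=r.snapshot(name); c=r.camera_params(name)
    from scipy.spatial.transform import Rotation as R
    if name=="wrist":
        T=np.eye(4);T[:3,:3]=R.from_euler('xyz',s['tcp_rot'],degrees=True).as_matrix();T[:3,3]=s['tool_pos']
        T=T@np.array(c['tool_from_camera'])
    else: T=np.array(c['pose'])
    v,u=np.mgrid[:420,:560]
    P=np.stack([(u-c['cx'])/c['fx']*d,(v-c['cy'])/c['fy']*d,d],-1)
    W=P@T[:3,:3].T+T[:3,3]; W[d==0]=np.nan
    return p,d,W
E
python3 - <<'E'
from h import *
print(r.sense())
for n in("scene","side","wrist"):
    p,d,W=cloud(n); cv2.imwrite(f"pics/{n}0.png",p); np.savez(f"{n}0.npz",p=p,W=W)
    print(n,{k:np.round(v,2).tolist() for k,v in r.camera_params(n).items()})
a=cv2.imread("pics/scene0.png")
E
```

```text
{'time': 0.0, 'joint_pos': array([ 7.13657172e+01,  7.51547398e+00,  8.53301023e+01, -2.65247540e-03,
        8.72625573e+01, -4.89346299e+00]), 'qd': array([ 0.01909132,  0.05477928, -0.13938578,  0.01463107, -0.00317119,
        0.03654167]), 'joint_efforts': array([-1.76325306e-03, -5.69360447e+01, -5.00558996e+01, -3.14322706e-04,
        1.40367297e-02,  3.76076446e-05]), 'tool_pos': array([142.32016195, 582.24047369, 201.53279652]), 'tcp_rot': array([-1.79892035e+02, -6.58458952e-03,  1.66259303e+02]), 'ft_force': array([-0.36491947,  0.43852683, -0.49825716]), 'wrist_torque': array([ 0.00578208, -0.00535627,  0.01475707]), 'grip_force': 0.0, 'finger_gap': 85.71517283066655}
scene {'fx': 451.78, 'fy': 451.78, 'cx': 282.36, 'cy': 207.04, 'pose': [[0.78, -0.38, 0.5, 93.38], [-0.63, -0.46, 0.62, -704.2], [-0.01, -0.8, -0.6, 738.95], [0.0, 0.0, 0.0, 1.0]]}
side {'fx': 477.11, 'fy': 477.11, 'cx': 285.35, 'cy': 212.84, 'pose': [[-0.81, -0.4, 0.44, 190.53], [-0.59, 0.52, -0.61, 574.88], [0.02, -0.75, -0.66, 746.28], [0.0, 0.0, 0.0, 1.0]]}
wrist {'fx': 322.43, 'fy': 322.43, 'cx': 276.76, 'cy': 207.85, 'tool_from_camera': [[-0.0, -0.95, -0.3, 78.18], [1.0, -0.0, 0.0, -0.79], [-0.0, -0.3, 0.95, -170.88], [0.0, 0.0, 0.0, 1.0]]}
```

View pics/scene0.png

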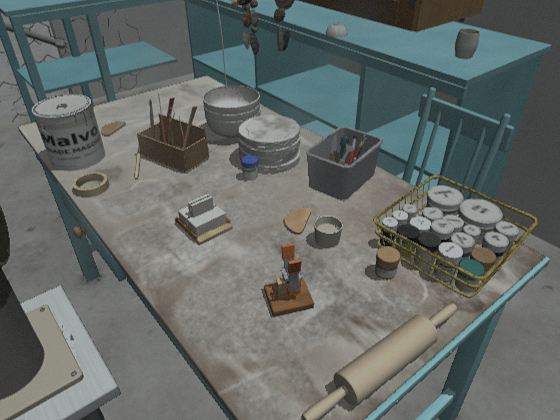

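View pics/side0.png

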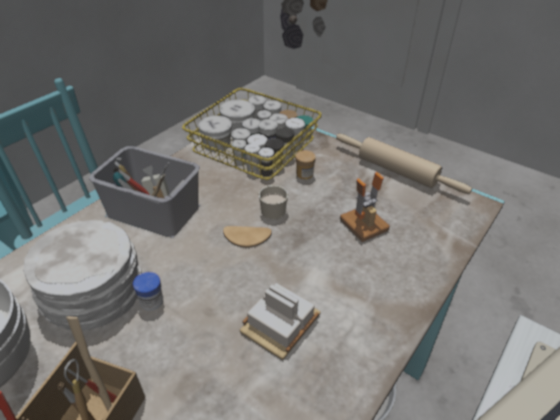

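Scene: the clamp stands at about (289,275) and the mould at (203,217). Side: the clamp is at (366,205) and the mould at (281,315). Next I'll measure both.

Run:
```python
from h import *
for n,cb,mb in(("scene",(260,235,320,320),(170,190,240,245)),("side",(335,165,395,245),(235,280,325,355))):
    z=np.load(f"{n}0.npz");p,W=z['p'],z['W']
    hsv=cv2.cvtColor(p,cv2.COLOR_BGR2HSV)
    def reg(b):
        m=np.zeros((420,560),bool);m[b[1]:b[3],b[0]:b[2]]=1;return m
    o=(hsv[...,0]<18)&(hsv[...,1]>150)&(hsv[...,2]>90)&reg(cb)&(W[...,2]>95)
    k,l,st,ce=cv2.connectedComponentsWithStats(o.astype(np.uint8))
    for i in range(1,k):
        if st[i,4]>15:
            Q=W[l==i];print(n,'orange',st[i],np.round(np.nanmedian(Q,0)),np.round(np.nanpercentile(Q,5,0)),np.round(np.nanpercentile(Q,95,0)))
    for lo,hi,b in((77,90,mb),(38,52,mb),(8,16,mb),(8,40,cb)):
        Q=W[reg(b)&(W[...,2]>lo)&(W[...,2]<hi)]
        print(n,lo,hi,len(Q),'mean',np.round(Q.mean(0),1),'rect',cv2.minAreaRect(Q[:,:2].astype(np.float32)))
    for nm,b in(("c",cb),("m",mb)):
        c=p[b[1]-8:b[3]+8,b[0]-8:b[2]+8];c=cv2.resize(c,(390,400),interpolation=cv2.INTER_CUBIC);cv2.imwrite(f"pics/_{n}{nm}.png",c)
a=np.hstack([cv2.imread(f"pics/_{x}.png") for x in("scenec","scenem")]);b=np.hstack([cv2.imread(f"pics/_{x}.png") for x in("sidec","sidem")])
cv2.imwrite("pics/crops.png",cv2.resize(np.vstack([a,b]),(600,600)))
```

```text
scene orange [282 244  12  15 128] [ 530. -181.  120.] [ 519. -186.  106.] [ 539. -176.  134.]
scene orange [289 260  12   4  31] [ 510. -223.  133.] [ 501. -227.  131.] [ 520. -216.  134.]
scene 77 90 146 mean [505.4 134.9  81.3] rect ((506.4972229003906, 135.38385009765625), (26.662630081176758, 60.20566177368164), 89.3638687133789)
scene 38 52 567 mean [498.1 119.9  44.7] rect ((505.80828857421875, 135.20538330078125), (91.00675964355469, 90.680908203125), 89.46739959716797)
scene 8 16 289 mean [501.8  89.9  11.6] rect ((506.2948303222656, 134.33132934570312), (103.91182708740234, 123.85260772705078), 0.41518038511276245)
scene 8 40 1059 mean [ 512.2 -204.4   18.1] rect ((567.1097412109375, -148.03488159179688), (249.54354858398438, 109.79066467285156), 43.60346603393555)
side orange [376 173   6  10  27] [ 509. -216.  130.] [ 502. -221.  122.] [ 517. -213.  134.]
side orange [358 180   7   7  22] [ 528. -171.  132.] [ 519. -175.  128.] [ 536. -168.  134.]
side 77 90 339 mean [504.9 139.8  81.3] rect ((505.7951354980469, 138.9647979736328), (61.34446334838867, 21.880168914794922), 0.47660523653030396)
side 38 52 1419 mean [498.2 150.5  44.9] rect ((505.0581970214844, 138.73626708984375), (90.10757446289062, 91.4197998046875), 0.4179026484489441)
side 8 16 622 mean [501.3 185.   11.4] rect ((481.2314758300781, 159.41510009765625), (154.48280334472656, 81.579345703125), 50.90576171875)
side 8 40 888 mean [ 512.6 -197.9   18.6] rect ((524.7973022460938, -280.64971923828125), (112.50129699707031, 285.6583251953125), 6.403777122497559)
```

View pics/crops.png

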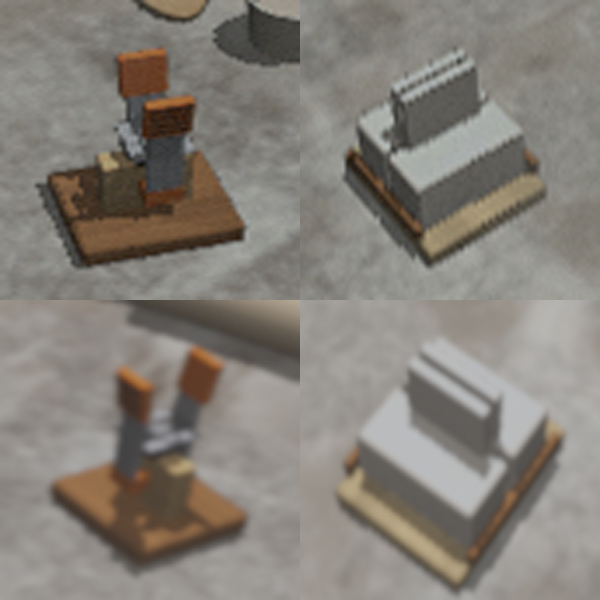

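Clamp near (519,-198), mould near (506,137). Before moving I'll check the path for obstacles.

Run:
```python
from h import *
A=np.array([142,583]);B=np.array([505,137]);C=np.array([519,-198])
for n in("scene","side"):
    W=np.load(f"{n}0.npz")['W'].reshape(-1,3);W=W[np.isfinite(W[:,0])&(W[:,2]>60)&(W[:,2]<400)]
    for S,E in((A,B),(B,C)):
        t=np.clip(((W[:,:2]-S)@(E-S))/((E-S)@(E-S)),0,1);d=np.linalg.norm(W[:,:2]-S-t[:,None]*(E-S),axis=1)
        Q=W[d<130];print(n,len(Q),np.round(Q[np.argsort(-Q[:,2])[:400:50]]))
```

```text
scene 290 [[529. 139.  85.]
 [511. 143.  82.]
 [477. 129.  81.]
 [498. 146.  77.]
 [526. 127.  71.]
 [528. 126.  65.]]
scene 950 [[ 526. -181.  136.]
 [ 518. -178.  132.]
 [ 526. -177.  128.]
 [ 527. -182.  122.]
 [ 517. -226.  117.]
 [ 501. -217.  112.]
 [ 514. -224.  106.]
 [ 527. -183.  101.]]
side 561 [[525. 146.  85.]
 [533. 147.  83.]
 [477. 143.  82.]
 [534. 143.  82.]
 [481. 134.  81.]
 [477. 146.  80.]
 [531. 149.  79.]
 [480. 136.  76.]]
side 1172 [[ 535. -176.  136.]
 [ 519. -169.  131.]
 [ 500. -217.  125.]
 [ 539. -179.  119.]
 [ 500. -211.  112.]
 [ 527. -174.  105.]
 [ 507. -211.   95.]
 [ 517. -214.   85.]]
```

>>> jog_arm([
  [[-16, -12, -5], [0, 0, -0.01]],
  [[-48, -36, -14], [0, 0, -0.03]],
  [[-86, -65, -27], [0, 0, -0.05]],
  [[-125, -94, -27], [0, 0, -0.08]],
  [[-164, -123, -27], [0, 0, -0.12]],
  [[-203, -153, -27], [0, 0, -0.16]],
  [[-242, -183, -27], [0, 0, -0.2]],
  [[-281, -213, -27], [0, 0, -0.24]],
  [[-320, -242, -27], [0, 0, -0.24]],
  [[-359, -272, -27], [0, 0, -0.24]],
])

```text
time: 1.15
tool_pos: [427.4, 231.6, 229.5]
tcp_rot: [180.0, 0.0, -180.0]
ft_force: [2.0, 1.1, 0.8]
finger_gap: 85.4
grip_force: 0.0
```

>>> jog_arm([
  [[-28, -34, 0], [0, 0, 0]],
  [[-56, -68, 0], [0, 0, 0]],
  [[-72, -88, 0], [0, 0, 0]],
  [[-78, -96, 0], [0, 0, 0]],
  [[-78, -96, 0], [0, 0, 0]],
  [[-78, -96, 0], [0, 0, 0]],
])

```text
time: 1.75
tool_pos: [504.0, 138.1, 229.4]
tcp_rot: [180.0, -0.0, -180.0]
ft_force: [0.0, -0.3, -0.1]
finger_gap: 85.5
grip_force: 0.0
```

Run:
```python
from h import *
p,d,W=cloud("wrist");np.savez("wm.npz",p=p,W=W);cv2.imwrite("pics/wm.png",p)
s=r.sense();print(s['tool_pos'],s['tcp_rot'],s['ft_force'])
near=(abs(W[...,0]-505)<100)&(abs(W[...,1]-137)<100)
for lo,hi in((76,92),(38,53),(8,18)):
    Q=W[near&(W[...,2]>lo)&(W[...,2]<hi)]
    print(lo,len(Q),np.round(np.median(Q,0),1),cv2.minAreaRect(Q[:,:2].astype(np.float32)),np.round(np.percentile(Q,[1,99],axis=0),1))
```

```text
[503.89713799 138.46115881 229.49345448] [ 1.79978137e+02 -2.99820784e-02 -1.79923633e+02] [-1.01952179 -0.00851845  0.01430578]
76 913 [503.7 139.8  82.4] ((505.16839599609375, 136.6156005859375), (59.7855110168457, 20.76450538635254), 0.4078558385372162) [[475.5 126.5  80.4]
 [534.5 147.1  84.1]]
38 4804 [499.3 138.9  45.4] ((504.99847412109375, 136.6650848388672), (89.64325714111328, 89.24420928955078), 0.586323082447052) [[460.7  93.1  42. ]
 [548.7 180.2  47.2]]
8 2182 [500.  137.8  11.4] ((503.98516845703125, 137.0485382080078), (101.72154235839844, 125.26602935791016), 0.3284454941749573) [[453.2  75.2   8.9]
 [552.6 198.9  16.2]]
```

View pics/wm.png

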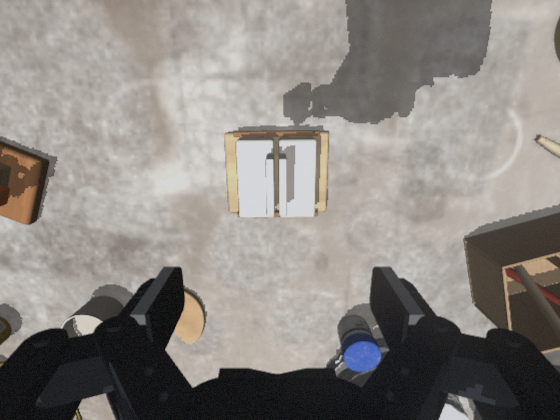

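Wrist view: the rib pair is at about cols 266–286, row 185, running along world x, and the open pair is 20.8 mm thick as it should be. The pair's centre is at about (505,137). Next I'll move above the clamp.

>>> jog_arm([
  [[-1, -20, 0], [0, 0, 0.03]],
  [[-2, -56, 0], [0, 0, 0.08]],
  [[-4, -96, 0], [0, 0, 0.14]],
  [[-6, -136, 0], [0, 0, 0.2]],
  [[-8, -176, 0], [0, 0, 0.26]],
  [[-9, -216, 0], [0, 0, 0.32]],
  [[-11, -256, 0], [0, 0, 0.38]],
  [[-13, -296, 0], [0, 0, 0.42]],
  [[-14, -324, 0], [0, 0, 0.436]],
  [[-14, -335, 0], [0, 0, 0.436]],
])

```text
time: 2.8
tool_pos: [518.6, -198.6, 229.6]
tcp_rot: [-180.0, 0.0, 155.0]
ft_force: [-0.4, 0.9, -1.5]
finger_gap: 85.6
grip_force: 0.0
```

>>> jog_arm([
  [[0, 0, 0], [0, 0, 0]],
  [[0, 0, 0], [0, 0, 0]],
  [[0, 0, 0], [0, 0, 0]],
])

```text
time: 3.1
tool_pos: [518.9, -195.9, 229.7]
tcp_rot: [180.0, -0.0, 155.2]
ft_force: [-0.1, -1.0, 1.0]
finger_gap: 85.2
grip_force: 0.0
```

Run:
```python
from h import *
s=r.sense();print(s['tool_pos'],s['tcp_rot'])
p,d,W=cloud("wrist");np.savez("wc.npz",p=p,W=W);cv2.imwrite("pics/wc.png",p)
hsv=cv2.cvtColor(p,cv2.COLOR_BGR2HSV)
near=np.hypot(W[...,0]-519,W[...,1]+198)<55
o=near&(hsv[...,0]<18)&(hsv[...,1]>130)&(W[...,2]>95)
k,l,st,ce=cv2.connectedComponentsWithStats(o.astype(np.uint8))
for i in range(1,k):
    if st[i,4]>30:
        Q=W[l==i]; T=Q[Q[:,2]>np.percentile(Q[:,2],99)-6]
        print(st[i],np.round(np.median(Q,0),1),'top',len(T),np.round(T.mean(0),1),cv2.minAreaRect(T[:,:2].astype(np.float32)))
Q=W[o]; print(cv2.minAreaRect(Q[:,:2].astype(np.float32)))
b=(np.hypot(W[...,0]-519,W[...,1]+198)<110)&(W[...,2]>8)&(W[...,2]<30)
print('board',cv2.minAreaRect(W[b][:,:2].astype(np.float32)))
```

```text
[ 518.94082143 -195.85312681  229.71837318] [ 1.79974985e+02 -2.63817019e-03  1.55155652e+02]
[298 187   9  29 218] [ 528.9 -176.9  133.1] top 218 [ 529.  -176.9  133.1] ((529.0906372070312, -177.2218017578125), (6.933414459228516, 25.171707153320312), 66.85321807861328)
[243 189   9  28 202] [ 509.5 -221.2  133.1] top 202 [ 509.8 -221.3  133. ] ((510.0771179199219, -221.48675537109375), (6.257430553436279, 24.394163131713867), 66.59239959716797)
((519.6895751953125, -199.21229553222656), (54.76485824584961, 25.171707153320312), 66.85321807861328)
board ((514.7164916992188, -197.87158203125), (79.17530822753906, 90.069091796875), 66.75446319580078)
```

View pics/wc.png

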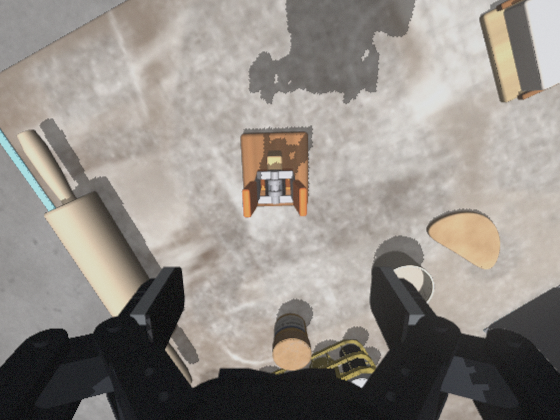

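The pads are at (302,200) and (247,203), and the clamp's centre is about (519.6,-199) with the pad line at 66.8°. That fits the expected height (133) and width (55). I'll take one settled check of the relative offset.

Run:
```python
from h import *
for i in range(4):
    p,d,W=cloud("wrist");s=r.sense()
    hsv=cv2.cvtColor(p,cv2.COLOR_BGR2HSV)
    o=(np.hypot(W[...,0]-519,W[...,1]+198)<55)&(hsv[...,0]<18)&(hsv[...,1]>130)&(W[...,2]>127)
    c=cv2.minAreaRect(W[o][:,:2].astype(np.float32));print(np.round(s['tool_pos'],1),np.round(s['tcp_rot'],2),c)
```

```text
[ 518.9 -196.2  229.8] [1.7999e+02 1.0000e-02 1.5514e+02] ((519.5122680664062, -199.1788787841797), (54.65153884887695, 25.04078483581543), 66.92304229736328)
[ 518.9 -196.4  229.7] [1.7999e+02 1.0000e-02 1.5513e+02] ((519.5706176757812, -199.40029907226562), (54.65706253051758, 24.988622665405273), 67.11492156982422)
[ 518.9 -196.7  229.7] [1.7999e+02 1.0000e-02 1.5511e+02] ((519.5634155273438, -199.34878540039062), (54.20290756225586, 24.74859619140625), 67.22624206542969)
[ 518.8 -196.9  229.7] [1.8000e+02 1.0000e-02 1.5509e+02] ((519.7085571289062, -199.1562042236328), (54.86779022216797, 24.845378875732422), 66.92707061767578)
```

>>> jog_arm([
  [[-1, -0.5, 6], [0, 0, -0.02]],
  [[-1.6, -1, 20], [0, 0, -0.035]],
  [[-1.6, -1, 38], [0, 0, -0.035]],
  [[-1.6, -1, 58], [0, 0, -0.035]],
  [[-1.6, -1, 78], [0, 0, -0.035]],
  [[-1.6, -1, 98], [0, 0, -0.035]],
  [[-1.6, -1, 115], [0, 0, -0.035]],
  [[-1.6, -1, 128], [0, 0, -0.035]],
  [[-1.6, -1, 135], [0, 0, -0.035]],
  [[-1.6, -1, 135], [0, 0, -0.035]],
])

```text
time: 4.35
tool_pos: [518.8, -198.8, 93.1]
tcp_rot: [180.0, -0.1, 157.0]
ft_force: [0.2, 0.4, 0.7]
finger_gap: 85.3
grip_force: 0.0
```

>>> jog_arm([
  [[0, 0, 0], [0, 0, 0]],
  [[0, 0, 0], [0, 0, 0]],
  [[0, 0, 0], [0, 0, 0]],
  [[0, 0, 0], [0, 0, 0]],
  [[0, 0, 0], [0, 0, 0]],
  [[0, 0, 0], [0, 0, 0]],
], grip=60, force=35)

```text
time: 4.95
tool_pos: [519.8, -199.2, 94.8]
tcp_rot: [180.0, 0.0, 157.0]
ft_force: [0.2, 0.6, -0.1]
finger_gap: 60.2
grip_force: 0.0
```

>>> jog_arm([
  [[0, 0, 0], [0, 0, 0]],
  [[0, 0, 0], [0, 0, 0]],
  [[0, 0, 0], [0, 0, 0]],
  [[0, 0, 0], [0, 0, 0]],
  [[0, 0, 0], [0, 0, 0]],
], grip=46)

```text
time: 5.45
tool_pos: [520.8, -199.6, 96.4]
tcp_rot: [180.0, 0.2, 157.0]
ft_force: [-2.2, 1.9, 9.0]
finger_gap: 46.1
grip_force: 8.9
```

>>> jog_arm([
  [[0, 0, 0], [0, 0, 0]],
  [[0, 0, 0], [0, 0, 0]],
  [[0, 0, 0], [0, 0, 0]],
  [[0, 0, 0], [0, 0, 0]],
  [[0, 0, 0], [0, 0, 0]],
  [[0, 0, 0], [0, 0, 0]],
  [[0, 0, 0], [0, 0, 0]],
], grip=30)

```text
time: 6.15
tool_pos: [521.6, -199.9, 97.5]
tcp_rot: [-180.0, 0.3, 157.0]
ft_force: [-1.8, 1.6, 13.6]
finger_gap: 34.5
grip_force: 35.3
```

>>> jog_arm([
  [[0, 0, -2], [0, 0, 0]],
  [[0, 0, -5], [0, 0, 0]],
  [[0, 0, -10], [0, 0, 0]],
  [[0, 0, -18], [0, 0, 0]],
  [[0, 0, -27], [0, 0, 0]],
  [[0, 0, -38], [0, 0, 0]],
  [[0, 0, -50], [0, 0, 0]],
  [[0, 0, -65], [0, 0, 0]],
  [[0, 0, -82], [0, 0, 0]],
  [[0, 0, -100], [0, 0, 0]],
])

```text
time: 7.15
tool_pos: [519.8, -199.2, 196.3]
tcp_rot: [-180.0, 0.0, 157.0]
ft_force: [-0.4, -0.6, -1.4]
finger_gap: 34.0
grip_force: 34.9
```

>>> jog_arm([
  [[0, 0, -12], [0, 0, 0]],
  [[0, 0, -18], [0, 0, 0]],
  [[0, 0, -20], [0, 0, 0]],
  [[0, 0, -20], [0, 0, 0]],
  [[0, 0, -20], [0, 0, 0]],
])

```text
time: 7.65
tool_pos: [519.2, -199.0, 213.6]
tcp_rot: [180.0, -0.1, 157.0]
ft_force: [0.1, -0.2, -1.5]
finger_gap: 34.1
grip_force: 34.9
```

Run:
```python
from h import *
ims=[]
for n in("scene","side","wrist"):
    p,d,W=cloud(n);s=r.sense();np.savez(f"{n}1.npz",p=p,W=W);ims.append(p)
    if n!="wrist":
        ok=(np.hypot(W[...,0]-520,W[...,1]+199)<60)&(W[...,2]>90)
        v,u=np.nonzero(ok);print(n,u.min(),u.max(),v.min(),v.max())
print(s)
a=ims[0][180:310,240:350];b=ims[1][110:260,310:420]
c=np.hstack([cv2.resize(a,(400,400*130//110)),cv2.resize(b,(400*110*130//110//150,400*130//110))])
cv2.imwrite("pics/held.png",c);cv2.imwrite("pics/wh.png",ims[2])
```

```text
scene 265 321 39 256
side 355 426 0 177
{'time': 7.8, 'joint_pos': array([-2.62479176e+01,  5.08963082e-01,  9.13917971e+01,  8.32407459e-04,
        8.81755040e+01, -9.32875293e+01]), 'qd': array([ 0.01252731, -0.02678289, -0.18024508, -0.00870307,  0.07549312,
        0.06240922]), 'joint_efforts': array([ 3.92421716e-04, -5.13549936e+01, -5.08465898e+01, -2.51978836e-04,
        8.92265729e-03,  4.66522249e-05]), 'tool_pos': array([ 519.34957678, -198.99880316,  213.76426551]), 'tcp_rot': array([ 1.79994796e+02, -7.60909489e-02,  1.57039588e+02]), 'ft_force': array([-0.17256739,  0.23650747, -0.32650508]), 'wrist_torque': array([0.05427985, 0.03638083, 0.02541692]), 'grip_force': 34.909564130794024, 'finger_gap': 34.45154163483592}
```

View pics/held.png

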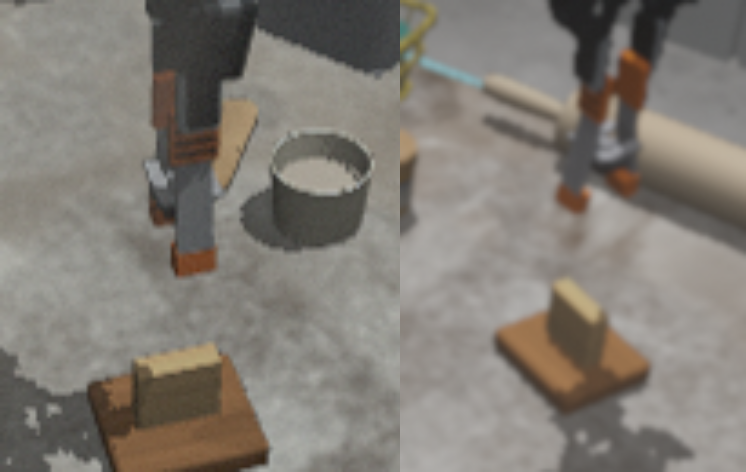

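View pics/wh.png

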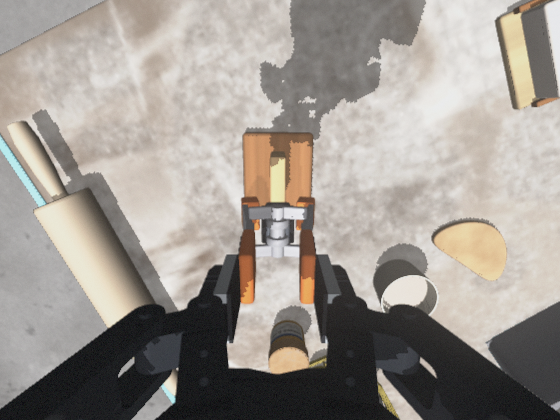

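The clamp is held with its jaws open and is clear of the rest. I'll check its pose in the hand (height and tilt) from the clouds.

Run:
```python
from h import *
t=np.array([519.35,-199,213.76]);a=np.radians(157.04)
R=np.array([[np.cos(a),np.sin(a),0],[np.sin(a),-np.cos(a),0],[0,0,-1]])
for n in("scene","side","wrist"):
    z=np.load(n+"1.npz");p,W=z['p'],z['W'];hsv=cv2.cvtColor(p,cv2.COLOR_BGR2HSV)
    L=(W-t)@R
    o=(np.hypot(L[...,0],L[...,1])<50)&(W[...,2]>110)&(W[...,2]<275)
    oo=o&(hsv[...,0]<18)&(hsv[...,1]>140)
    for nm,lo,hi in(("hand",205,275),("jaw",120,190)):
        for sg in(-1,1):
            Q=L[oo&(W[...,2]>lo)&(W[...,2]<hi)&(sg*L[...,1]>0)]
            if len(Q)>20: print(n,nm,sg,len(Q),'tool lo',np.round(np.percentile(Q,3,0),1),'hi',np.round(np.percentile(Q,97,0),1))
    G=L[o&(hsv[...,1]<60)&(W[...,2]>150)&(W[...,2]<208)]   # grey levers: edge x vs z
    for zz in range(8,60,8):
        q=G[(G[:,2]>zz)&(G[:,2]<zz+8)]
        if len(q)>15: print('  grey',zz,len(q),np.round(np.percentile(q[:,0],[5,50,95]),1),np.round(np.percentile(q[:,1],[5,95]),1))
```

```text
scene jaw -1 58 tool lo [ -7.6 -27.9  48.7] hi [ 12.4 -19.3  60.5]
  grey 8 62 [-9.1  3.4 10.4] [-20.6  14.7]
  grey 16 123 [-13.8  10.1  17.7] [-21.1  16.6]
  grey 24 59 [-8.4  4.7 17. ] [-22.7  17.7]
  grey 32 44 [-7.9  2.4 10.8] [-24.9 -19.2]
  grey 40 33 [-7.8  0.4 10.1] [-25.7 -21.4]
side hand -1 118 tool lo [ -6.4 -15.4 -39.5] hi [13.8 -9.3 -9.8]
side hand 1 25 tool lo [  8.7  14.  -35.2] hi [ 14.3  20.4 -10.8]
side jaw -1 34 tool lo [  3.  -20.7  47.5] hi [ 14.6 -11.3  58.2]
side jaw 1 26 tool lo [-2.4 22.1 48.8] hi [15.4 29.3 58.4]
  grey 8 62 [-5.6  5.1 12. ] [-16.1  20.7]
  grey 16 141 [-10.7  10.3  19.4] [-16.3  22.2]
  grey 24 64 [-5.1  8.3 18.8] [-16.7  24.4]
  grey 32 46 [-5.5  7.6 14. ] [-19.5  26.1]
  grey 40 31 [-4.9  6.9 12.2] [-20.9  26.8]
wrist hand -1 678 tool lo [-10.3 -17.9 -39.8] hi [ 13.3 -12.1 -36.8]
wrist hand 1 622 tool lo [-10.2  10.4 -40.1] hi [ 12.7  16.1 -37.6]
wrist jaw -1 98 tool lo [ -7.7 -24.   47.6] hi [ 12.7 -14.4  50.4]
wrist jaw 1 84 tool lo [-7.6 13.6 47. ] hi [12.7 22.  49.9]
  grey 8 254 [-5.7  7.9 11.5] [-18.8  17.4]
  grey 16 1799 [-13.6   7.5  18.4] [-15.5  14.1]
  grey 24 269 [-9.3  2.2 18.6] [-21.9  20.7]
  grey 32 107 [-7.6  5.  12. ] [-24.1  23. ]
  grey 40 44 [-3.9 11.2 12. ] [-25.3  24.3]
  grey 48 21 [-5.9  5.9 11.3] [-27.   25.1]
  grey 56 19 [-3.3  4.6 13.3] [-28.1  26.3]
```

>>> jog_arm([
  [[4, 9, 0], [0, 0, -0.012]],
  [[14, 30, 0], [0, 0, -0.04]],
  [[30, 64, 0], [0, 0, -0.085]],
  [[49, 104, 0], [0, 0, -0.14]],
  [[69, 147, 0], [0, 0, -0.195]],
  [[89, 189, 0], [0, 0, -0.25]],
  [[109, 232, 0], [0, 0, -0.31]],
  [[126, 269, 0], [0, 0, -0.36]],
  [[137, 293, 0], [0, 0, -0.39]],
  [[143, 305.2, 0], [0, 0, -0.408]],
])

```text
time: 8.8
tool_pos: [506.3, 140.4, 214.5]
tcp_rot: [180.0, -0.0, -179.3]
ft_force: [0.7, -0.8, -1.0]
finger_gap: 34.7
grip_force: 35.0
```

>>> jog_arm([
  [[0, 0, 0], [0, 0, 0]],
  [[0, 0, 4], [0, 0, 0]],
  [[0, 0, 12], [0, 0, 0]],
  [[0, 0, 20], [0, 0, 0]],
  [[0, 0, 26], [0, 0, 0]],
  [[0, 0, 30], [0, 0, 0]],
  [[0, 0, 30], [0, 0, 0]],
  [[0, 0, 30], [0, 0, 0]],
  [[0, 0, 30], [0, 0, 0]],
  [[0, 0, 30], [0, 0, 0]],
])

```text
time: 9.8
tool_pos: [507.4, 137.7, 185.1]
tcp_rot: [180.0, 0.0, -179.6]
ft_force: [0.5, -0.1, -0.9]
finger_gap: 34.4
grip_force: 35.1
```

Run:
```python
from h import *
ims=[]
from scipy.spatial.transform import Rotation as Ro
for n in("scene","side","wrist"):
    p,d,W=cloud(n);s=r.sense();ims.append(p)
    R=Ro.from_euler('xyz',s['tcp_rot'],degrees=True).as_matrix();L=(W-s['tool_pos'])@R
    hsv=cv2.cvtColor(p,cv2.COLOR_BGR2HSV)
    near=np.hypot(W[...,0]-505,W[...,1]-137)<70
    q=near&(W[...,2]>76)&(W[...,2]<90)&(hsv[...,1]<60)
    if q.sum()>20: print(n,'ribs',q.sum(),cv2.minAreaRect(W[q][:,:2].astype(np.float32)), 'tool',np.round(np.percentile(L[q],[2,98],axis=0),1))
    o=near&(hsv[...,0]<18)&(hsv[...,1]>140)&(W[...,2]>95)
    for nm,lo,hi in(("hand",-45,0),("jaw",40,66)):
        Q=L[o&(L[...,2]>lo)&(L[...,2]<hi)]
        if len(Q)>20: print(n,nm,np.round(np.percentile(Q,[3,97],axis=0),1))
print(np.round(s['tool_pos'],1),np.round(s['tcp_rot'],2),np.round(s['ft_force'],1),s['finger_gap'])
a=ims[0][130:250,150:260];b=ims[1][200:360,220:340]
cv2.imwrite("pics/over.png",np.hstack([cv2.resize(a,(367,400),interpolation=2),cv2.resize(b,(300,400),interpolation=2)]))
cv2.imwrite("pics/wo.png",ims[2])
```

```text
scene ribs 159 ((506.14776611328125, 136.17227172851562), (59.82925796508789, 24.58972930908203), 0.5847262144088745) tool [[-27.2 -13.6 100.7]
 [ 30.5   9.5 108.4]]
scene hand [[ -9.3 -20.7 -39.8]
 [ 13.1  16.4  -9.2]]
scene jaw [[ -6.4 -28.9  47.3]
 [ 12.8  20.9  59.9]]
side ribs 295 ((504.931396484375, 138.494384765625), (23.290035247802734, 60.38580322265625), 89.72113037109375) tool [[-25.7  -8.3 100.9]
 [ 31.5  12.2 108.7]]
side hand [[ -7.9 -13.8 -39.9]
 [ 13.   18.9 -10.9]]
side jaw [[ -4.5 -16.   47.7]
 [ 13.1  29.1  58.8]]
wrist ribs 734 ((493.40802001953125, 136.6498565673828), (36.476993560791016, 20.39306640625), 0.5141380429267883) tool [[ -2.4 -11.  101.1]
 [ 31.9   9.1 105.8]]
wrist hand [[-10.2 -17.6 -40.3]
 [ 13.2  15.9 -37.7]]
wrist jaw [[ -7.7 -23.3  46.8]
 [ 12.7  20.8  50. ]]
[507.2 137.7 184.8] [ 1.7999e+02  2.0000e-02 -1.7958e+02] [ 0.3  0.3 -1.5] 34.35582345056267
```

View pics/over.png

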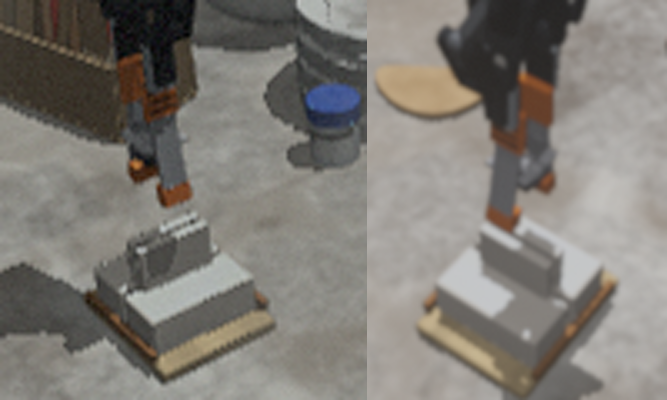

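The clamp is centred over the ribs: in the wrist view the ribs are at tool y −0.95 and the clamp at −0.9. Now I'll descend astride.

>>> jog_arm([
  [[0, 0, 4], [0, 0, 0]],
  [[0, 0, 12], [0, 0, 0]],
  [[0, 0, 20], [0, 0, 0]],
  [[0, 0, 28], [0, 0, 0]],
  [[0, 0, 35], [0, 0, 0]],
  [[0, 0, 40], [0, 0, 0]],
  [[0, 0, 45], [0, 0, 0]],
  [[0, 0, 50], [0, 0, 0]],
  [[0, 0, 54], [0, 0, 0]],
  [[0, 0, 56], [0, 0, 0]],
])

```text
time: 10.95
tool_pos: [507.0, 137.6, 128.1]
tcp_rot: [-180.0, -0.0, -179.6]
ft_force: [0.3, -0.3, -0.7]
finger_gap: 34.5
grip_force: 35.1
```

>>> jog_arm([
  [[0, 0, 0], [0, 0, 0]],
  [[0, 0, 2], [0, 0, 0]],
  [[0, 0, 4], [0, 0, 0]],
  [[0, 0, 6], [0, 0, 0]],
  [[0, 0, 7], [0, 0, 0]],
  [[0, 0, 8], [0, 0, 0]],
  [[0, 0, 8], [0, 0, 0]],
  [[0, 0, 8], [0, 0, 0]],
  [[0, 0, 8], [0, 0, 0]],
])

```text
time: 11.85
tool_pos: [507.2, 137.6, 120.7]
tcp_rot: [180.0, 0.0, -179.6]
ft_force: [-0.3, 0.7, -1.0]
finger_gap: 34.6
grip_force: 35.1
```

>>> jog_arm([
  [[0, 0, 1], [0, 0, 0]],
  [[0, 0, 2], [0, 0, 0]],
  [[0, 0, 3], [0, 0, 0]],
  [[0, 0, 3], [0, 0, 0]],
  [[0, 0, 3], [0, 0, 0]],
])

```text
time: 12.35
tool_pos: [507.7, 137.7, 118.7]
tcp_rot: [180.0, 0.1, -179.6]
ft_force: [-1.4, -0.8, 6.0]
finger_gap: 34.5
grip_force: 35.9
```

>>> jog_arm([
  [[0, 0, 0], [0, 0, 0]],
  [[0, 0, 0], [0, 0, 0]],
  [[0, 0, 0], [0, 0, 0]],
  [[0, 0, 0], [0, 0, 0]],
  [[0, 0, 0], [0, 0, 0]],
])

```text
time: 12.85
tool_pos: [507.6, 137.7, 118.7]
tcp_rot: [180.0, 0.1, -179.6]
ft_force: [-2.0, -0.4, 5.2]
finger_gap: 34.3
grip_force: 35.9
```

Run:
```python
from h import *
for i in range(3):
    p,d,W=cloud(("scene","side","wrist")[i]);s=r.sense();print(np.round(s['tool_pos'],1),np.round(s['ft_force'],1),np.round(s['wrist_torque'],2))
    if i==0:a=p[140:250,150:260]
    if i==1:b=p[220:360,215:335]
cv2.imwrite("pics/press.png",np.hstack([cv2.resize(a,(400,400),interpolation=2),cv2.resize(b,(343,400),interpolation=2)]))
```

```text
[507.6 137.7 118.6] [-0.9  0.5  6.1] [-0.12  0.4  -0.  ]
[507.7 137.7 118.7] [-1.8 -1.   4.8] [-0.07  0.39 -0.03]
[507.6 137.7 118.7] [-1.8  0.4  6.8] [-0.1   0.43  0.01]
```

View pics/press.png

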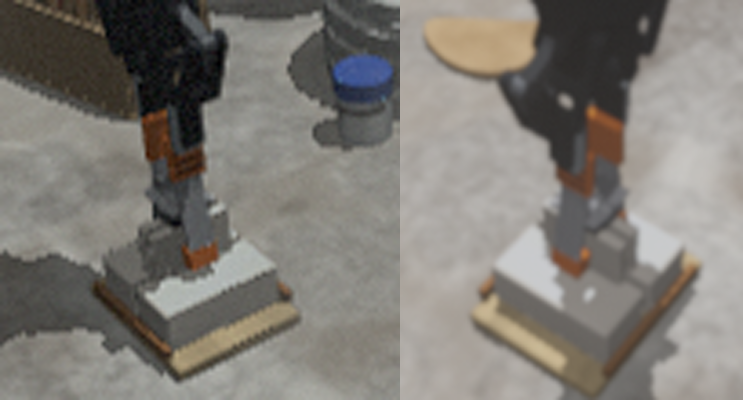

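The clamp is seated astride the ribs with about a 6 N press. I'll open in small steps and watch the force.

>>> jog_arm([
  [[0, 0, 0], [0, 0, 0]],
  [[0, 0, 0.2], [0, 0, 0]],
  [[0, 0, 0.3], [0, 0, 0]],
], grip=38, force=25)

```text
time: 13.3
tool_pos: [507.5, 137.7, 117.8]
tcp_rot: [180.0, 0.0, -179.6]
ft_force: [-1.1, 0.7, 5.5]
finger_gap: 37.8
grip_force: 9.6
```

>>> jog_arm([
  [[0, 0, 0.2], [0, 0, 0]],
  [[0, 0, 0.4], [0, 0, 0]],
  [[0, 0, 0.6], [0, 0, 0]],
], grip=40)

```text
time: 13.6
tool_pos: [507.4, 137.6, 117.1]
tcp_rot: [180.0, 0.0, -179.6]
ft_force: [-2.1, 0.3, 6.7]
finger_gap: 40.1
grip_force: 9.4
```

>>> jog_arm([
  [[0, 0, 0.2], [0, 0, 0]],
  [[0, 0, 0.4], [0, 0, 0]],
  [[0, 0, 0.6], [0, 0, 0]],
], grip=42)

```text
time: 13.9
tool_pos: [507.4, 137.7, 116.5]
tcp_rot: [180.0, 0.0, -179.6]
ft_force: [-1.3, 0.4, 6.5]
finger_gap: 41.9
grip_force: 8.8
```

>>> jog_arm([
  [[0, 0, 0.2], [0, 0, 0]],
  [[0, 0, 0.4], [0, 0, 0]],
  [[0, 0, 0.6], [0, 0, 0]],
], grip=44)

```text
time: 14.2
tool_pos: [507.3, 137.6, 115.8]
tcp_rot: [180.0, 0.0, -179.6]
ft_force: [-0.6, -0.8, 6.7]
finger_gap: 44.1
grip_force: 8.4
```

>>> jog_arm([
  [[0, 0, 0.2], [0, 0, 0]],
  [[0, 0, 0.4], [0, 0, 0]],
  [[0, 0, 0.6], [0, 0, 0]],
], grip=46)

```text
time: 14.5
tool_pos: [507.3, 137.5, 115.1]
tcp_rot: [-180.0, 0.0, -179.6]
ft_force: [-0.6, -1.1, 6.5]
finger_gap: 46.2
grip_force: 7.0
```

>>> jog_arm([
  [[0, 0, 0.2], [0, 0, 0]],
  [[0, 0, 0.4], [0, 0, 0]],
  [[0, 0, 0.6], [0, 0, 0]],
], grip=48)

```text
time: 14.8
tool_pos: [507.3, 137.5, 114.5]
tcp_rot: [-180.0, 0.0, -179.6]
ft_force: [-0.7, -1.0, 6.0]
finger_gap: 48.0
grip_force: 5.8
```

>>> jog_arm([
  [[0, 0, 0.2], [0, 0, 0]],
  [[0, 0, 0.4], [0, 0, 0]],
  [[0, 0, 0.5], [0, 0, 0]],
], grip=50)

```text
time: 15.1
tool_pos: [507.2, 137.6, 113.9]
tcp_rot: [-180.0, 0.0, -179.6]
ft_force: [-0.2, -1.9, 3.3]
finger_gap: 50.0
grip_force: 5.4
```

>>> jog_arm([
  [[0, 0, 0.2], [0, 0, 0]],
  [[0, 0, 0.4], [0, 0, 0]],
  [[0, 0, 0.5], [0, 0, 0]],
  [[0, 0, 0.5], [0, 0, 0]],
], grip=52)

```text
time: 15.5
tool_pos: [507.2, 137.6, 113.4]
tcp_rot: [-180.0, 0.0, -179.6]
ft_force: [-0.2, -1.9, 2.5]
finger_gap: 51.8
grip_force: 5.0
```

>>> jog_arm([
  [[0, 0, 0.2], [0, 0, 0]],
  [[0, 0, 0.4], [0, 0, 0]],
  [[0, 0, 0.6], [0, 0, 0]],
  [[0, 0, 0.6], [0, 0, 0]],
], grip=54)

```text
time: 15.9
tool_pos: [507.2, 137.6, 112.8]
tcp_rot: [180.0, 0.0, -179.6]
ft_force: [0.7, -1.5, 3.5]
finger_gap: 54.0
grip_force: 4.5
```

>>> jog_arm([
  [[0, 0, 0.2], [0, 0, 0]],
  [[0, 0, 0.4], [0, 0, 0]],
  [[0, 0, 0.6], [0, 0, 0]],
  [[0, 0, 0.6], [0, 0, 0]],
], grip=56)

```text
time: 16.3
tool_pos: [507.1, 137.6, 112.1]
tcp_rot: [180.0, -0.0, -179.6]
ft_force: [0.6, 0.2, 2.1]
finger_gap: 55.6
grip_force: 1.7
```

>>> jog_arm([
  [[0, 0, 0.3], [0, 0, 0]],
  [[0, 0, 0.6], [0, 0, 0]],
  [[0, 0, 0.6], [0, 0, 0]],
  [[0, 0, 0.6], [0, 0, 0]],
], grip=59)

```text
time: 16.7
tool_pos: [506.9, 137.7, 111.2]
tcp_rot: [180.0, -0.0, -179.6]
ft_force: [0.1, 0.5, 0.5]
finger_gap: 59.1
grip_force: 0.1
```

>>> jog_arm([
  [[0, 0, 0], [0, 0, 0]],
  [[0, 0, 0], [0, 0, 0]],
  [[0, 0, 0], [0, 0, 0]],
  [[0, 0, 0], [0, 0, 0]],
  [[0, 0, 0], [0, 0, 0]],
  [[0, 0, 0], [0, 0, 0]],
], grip=85)

```text
time: 17.3
tool_pos: [507.2, 137.6, 111.5]
tcp_rot: [-180.0, 0.0, -179.6]
ft_force: [1.0, -0.5, 0.2]
finger_gap: 85.0
grip_force: 0.0
```

```bash
cat > chk.py <<'E'
from h import *
import sys
ims=[]
for n in("scene","side","wrist"):
    p,d,W=cloud(n);ims.append(p);hsv=cv2.cvtColor(p,cv2.COLOR_BGR2HSV)
    near=np.hypot(W[...,0]-505,W[...,1]-137)<50
    q=near&(W[...,2]>76)&(W[...,2]<87)&(hsv[...,1]<60)
    if q.sum()>20: print(n,'ribs',q.sum(),np.round(np.percentile(W[q],[1,99],axis=0),1).tolist())
    o=near&(hsv[...,0]<18)&(hsv[...,1]>140)
    for nm,lo,hi in(("hand",115,175),("jaw",48,72)):
        for sg in(-1,1):
            Q=W[o&(W[...,2]>lo)&(W[...,2]<hi)&(sg*(W[...,1]-137)>0)]
            if len(Q)>15: print(n,nm,sg,len(Q),np.round(np.percentile(Q,[3,97],axis=0),1).tolist())
s=r.sense();print(s['time'],np.round(s['tool_pos'],1),np.round(s['ft_force'],1),s['finger_gap'],s['grip_force'])
a=ims[0][150:250,150:260];b=ims[1][230:360,215:335]
cv2.imwrite(sys.argv[1],np.hstack([cv2.resize(a,(440,400),interpolation=2),cv2.resize(b,(360,400),interpolation=2)]))
E
python3 chk.py pics/rel.png
```

```text
scene ribs 98 [[476.5, 112.1, 76.1], [535.3, 141.7, 86.4]]
scene hand -1 57 [[493.8, 104.9, 126.4], [514.1, 114.9, 154.8]]
scene hand 1 109 [[494.6, 150.3, 127.4], [517.1, 159.7, 154.7]]
scene jaw -1 33 [[495.0, 112.0, 57.2], [515.2, 124.4, 68.9]]
side ribs 157 [[475.5, 119.8, 76.2], [534.2, 157.4, 86.7]]
side hand -1 152 [[495.6, 113.3, 126.2], [515.6, 118.8, 155.2]]
side hand 1 22 [[494.6, 161.8, 149.1], [507.4, 164.9, 154.9]]
wrist ribs 763 [[475.3, 117.9, 76.5], [534.9, 150.9, 86.7]]
wrist hand -1 887 [[493.6, 107.9, 141.0], [517.1, 115.2, 156.0]]
wrist hand 1 670 [[493.9, 153.2, 134.2], [516.7, 162.1, 155.8]]
wrist jaw -1 91 [[495.1, 118.2, 66.7], [515.4, 124.7, 69.3]]
wrist jaw 1 106 [[494.4, 144.0, 66.7], [514.3, 152.4, 69.1]]
17.45 [507.1 137.6 111.5] [0.1 0.6 0.3] 84.92309727138418 0.0
```

The released clamp looks right: handle tops at 155 (expected 155), jaw pads just below 68, and centred. Now I'll retreat straight up.

>>> jog_arm([
  [[0, 0, -4], [0, 0, 0]],
  [[0, 0, -12], [0, 0, 0]],
  [[0, 0, -24], [0, 0, 0]],
  [[0, 0, -38], [0, 0, 0]],
  [[0, 0, -54], [0, 0, 0]],
  [[0, 0, -72], [0, 0, 0]],
  [[0, 0, -90], [0, 0, 0]],
  [[0, 0, -106], [0, 0, 0]],
  [[0, 0, -116], [0, 0, 0]],
  [[0, 0, -120], [0, 0, 0]],
])

```text
time: 18.45
tool_pos: [507.8, 137.7, 233.4]
tcp_rot: [180.0, 0.1, -179.6]
ft_force: [-0.1, -0.1, -0.3]
finger_gap: 84.7
grip_force: 0.0
```

>>> jog_arm([
  [[0, 0, 0], [0, 0, 0]],
  [[0, 0, 0], [0, 0, 0]],
  [[0, 0, 0], [0, 0, 0]],
  [[0, 0, 0], [0, 0, 0]],
  [[0, 0, 0], [0, 0, 0]],
])

```text
time: 18.95
tool_pos: [506.9, 137.5, 231.0]
tcp_rot: [-180.0, -0.0, -179.6]
ft_force: [-0.0, 0.0, -0.3]
finger_gap: 85.0
grip_force: 0.0
```

```bash
python3 chk.py pics/fin.png
```

```text
scene ribs 102 [[476.5, 113.2, 76.1], [535.0, 142.0, 86.6]]
scene hand -1 84 [[494.4, 106.0, 126.0], [516.0, 113.0, 155.5]]
scene hand 1 113 [[495.1, 151.7, 126.2], [517.5, 159.1, 155.3]]
scene jaw -1 31 [[495.6, 112.5, 57.1], [513.9, 124.0, 67.3]]
side ribs 165 [[475.7, 118.1, 76.7], [534.4, 157.1, 86.1]]
side hand -1 143 [[495.7, 112.8, 126.6], [515.5, 119.1, 155.4]]
side hand 1 39 [[495.1, 161.1, 150.2], [514.8, 165.0, 155.3]]
wrist ribs 361 [[475.3, 117.8, 76.9], [534.3, 145.3, 86.8]]
wrist hand -1 214 [[494.4, 108.0, 153.4], [517.5, 113.5, 156.2]]
wrist hand 1 225 [[494.2, 156.2, 153.2], [516.9, 162.1, 155.8]]
wrist jaw -1 31 [[505.3, 119.0, 66.5], [515.4, 122.2, 69.3]]
wrist jaw 1 35 [[505.1, 146.8, 66.8], [515.2, 150.1, 69.7]]
19.1 [507.1 137.6 231.3] [ 0.2 -0.4  0.3] 84.9444320532135 0.0
```

View pics/fin.png

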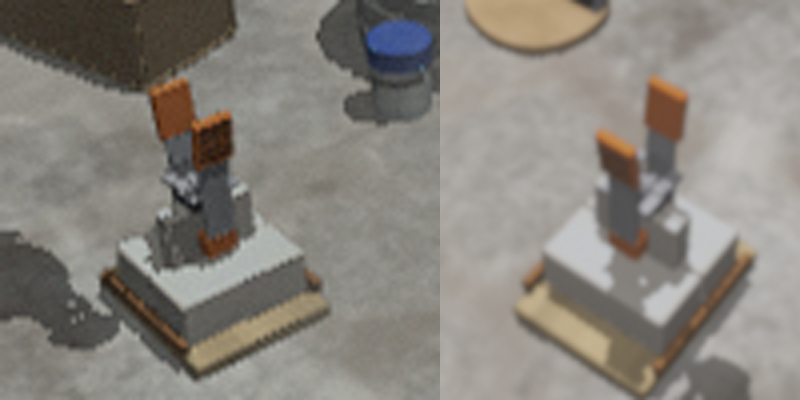

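The clamp stands upright and square on the ribs, fully down, and the mould is shut with no seam gap visible. Handing in.

```bash
python3 -c "
from bench import r
print(r.hand_in())"
```

```text
the job is handed in; nothing more can be done
None
```

I handed the job in at about 19 s: the clamp stands upright, square and fully down on the ribs with the mould shut by eye in the final pictures, after a press of about 6 N before release; the hand-in gave no verdict.

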